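# Rotate the battery stock at the repair bench: oldest carton out, new one in behind

## Robot

A 6-joint arm with a two-finger parallel gripper is mounted at the origin on the work surface. World frame = base frame: x ahead of the robot, y to its left, z up, the work surface at z = 0. Lengths are in m, angles in rad, forces in N, time in s.
With the tool pointing down it reaches from about 0.35 to 0.725 m from the base axis. Payload 4.3 kg.
Tool frame: the origin (TCP) lies between the finger pads; the fingertips stand 8 mm ahead of it and the grasp point (between the pads) lies 11 mm behind it; z points along the fingers, y is the line along which they close (so a half turn about z gives the same grasp; the last joint's range is limited). The gripper opens to 85 mm and grips with 20 to 120 N. Pads are 22 mm wide; open, the fingers measure 114 mm over their backs; the gripper's body (76 mm by 85 mm) begins 54 mm behind the grasp point. The pads swing forward as they close: fully open they stand 13 mm farther back than shut.
Start: joints at [1.117, 0.377, 0.081, 1.274, 0, 1.46], TCP at [0.194, 0.541, 0.239] pointing down, gripper open.
Joint ranges: [-2.72, 2.72], [-0.84, 1.66], [-1.02, 1.22], [-1.77, 2.12], [-1.37, 1.28], [-3.14, 3.14]. Speed limits (rad/s): [2.57, 2.57, 3.14, 3.14, 3.14, 3.14].

## Interface

Orientations are given as a 3x3 rotation matrix whose columns are the frame's x, y, z axes.
In Python, from rig import r gives the robot as it stands. The module is installed in compiled form; this text tells all that it offers.
- The arm moves only by the tool apply_moves, never from a script. Its argument "steps" is text: rows parted by semicolons, each of 4 numbers parted by spaces: the shift along the tool's x, y, z in mm, then the turn about the tool's z in degrees. In form: x y z twist; .... A call has 1 to 20 rows; each row shifts and turns the commanded pose from where the row before left it, along the tool's axes as they then stand; what a row does not reach is not made up. A row lasts 1/10 s, in which the tool goes at most 50 mm and 8.59 degrees, less where a joint would pass 70% of its speed; a pose out of reach is approached as far as the arm can. A call with a gripper value outside its range is refused whole. "grip" is the opening, from 0 (shut) to 1 (fully open), set as the call begins (left out, the last holds). The fingers move at their own pace and stop on an object; the grip force is fixed at half the most. Time passes only in rows, so rows that do not move let the fingers close. It gives the time, the measured TCP pose, the force, the opening and the grip force at its end, in the units of the state.
- r.observe(): the state, without advancing time (a new reading comes with each control period).
- r.snapshot(name): name is "scene" or "top" or "wrist"; returns the picture (480x640x3 uint8, red, green, blue); there is no depth.
- r.camera_params(name): a dict with "fx", "fy", "cx", "cy" (pixels), "world_to_cam" (4x4, takes a point from world to camera coordinates); the wrist camera has in their place "mount" (4x4, takes a point from camera to tool coordinates, whose origin is the TCP and whose axes are the flange's). Camera axes: x right, y up, looking along -z (the intrinsics and any distortion apply to the point x, -y, -z); pixel columns grow to the right and rows downward; lengths in m; the calibration is good to about 2 mm. The wrist camera is an equidistant fisheye: a pixel r from the principal point sees the ray r / f radians off the axis. A picture is of the moment at which its call begins: read the wrist's pose just before it. camera_params takes no time and is no camera call.
- r.close_job(): hands the job in; it is judged then, once.
The state is a dict: "time": time; "qpos": joint angles; "joint_velocities": joint speeds; "joint_torque": joint torques, N m; "ee_pos": TCP position; "orientation": TCP orientation; "force": force on the tool from outside, world axes, zero at the start; "torque": the same for the moment, N m; "finger_gap": finger opening in m; "gripper_force": force on a finger pad.
Only numpy, scipy, OpenCV 4.12 (cv2) and the standard library are available. Lean on these libraries where they do the work, as an engineer would, in place of code of your own. Each camera call takes 0.05 s, during which the arm holds its last target. There are 200 camera calls.

## Task

Take the oldest battery carton, the one at the front of the sloped lane with the blue label strip, and stand it upright beside the speaker driver in the dark job tray. Then load the new battery carton (white with a blue band and a green dot, in the delivery box) into the same lane behind the other two and push the row gently down the lane, by feel, until it comes up against the front stop, with a short firm press from behind (no ramming) so that all three stand close together with no gaps. Set the cartons down without dropping them, and leave the other stock and everything else on the bench where it is.

Things in the scene. Friction and masses are not known exactly. Their poses are not given: they have to be found in the camera images.
- lane: Battery lane: pale channel on a rack, rising 0.28 rad away from the robot, upper end open, fixed. Its front stop, a clear plate 22 mm high with a blue strip, is clamped anywhere from x = 0 to -24 mm: not reported. Origin on the floor's upper face, mid-width, 38 mm from its low edge; x up the slope, y across, z square to the floor. Floor 60 mm wide between 2 mm walls 18-20 mm high, to x = 250 mm.
- batt_oldest: Oldest battery carton, first in the battery lane, at the stop or up to 30 mm short of it: white, blue band, orange dot on top. 38 mm (x) by 52 mm (y) by 74 mm tall (z), about 120 g, stiff. Origin at the centre of its underside. In the lane it stands square to the sloped floor, its x up the lane. Cartons do not slide down by themselves; pushing one takes under 1 N.
- batt_second: Second carton in the battery lane, same make and size, white, blue band, orange dot; origin at the centre of its underside. Stands up to 11 mm behind the first.
- batt_third: Third carton in the battery lane, same make and size, white, blue band, orange dot; origin at the centre of its underside. Stands up to 12 mm behind the second.
- batt_new: The new battery carton, standing upright in the delivery box: same make and size (38 x by 52 y by 74 z mm, about 120 g), white, blue band, green dot on top. Origin at the centre of its underside.
- tray: Job tray, dark grey, 210 (x) by 160 (y) mm outside, walls 3 mm thick and 22 mm high, floor 3 mm thick. Origin at the centre of its underside; x along its long side. The speaker driver sits in one half (x above 0); the other half is empty. Its place on the bench can be left or right of the rack. Fixed to the bench.
- driver: Small round speaker driver, 52 mm diameter, 27 mm high at its dome, lying in the tray around 60 mm from its centre on the +x side, 110 g. Origin at the centre of its underside. Leave it alone.
- delivery: Delivery box: shallow open cardboard box 220 (x) by 160 (y) mm, walls 4 mm thick and 24 mm high, floor 4 mm thick. Origin at the centre of its underside. It holds the new battery carton and one new amplifier carton, about 100 mm apart along its x, either way round. Fixed.
- amp_new: New amplifier carton, kraft brown with an amber band, green dot, 38 x 52 x 66 mm tall, 100 g, in the delivery box. Origin at the centre of its underside. Leave it alone.
- amp_first: Amplifier carton, kraft brown with an amber band, 38 x 52 x 66 mm, first in the neighbouring lane (amber label strip, same build, its middle 104 mm beside the battery lane's, on either side). Origin at the centre of its underside. Leave it alone.
- amp_second: Second amplifier carton in the neighbouring lane, same make. Leave it alone.
- mug: Dark blue mug, 72 mm diameter, 85 mm high. Origin at the centre of its underside. Leave it alone.
- flux: Small amber flux bottle, 32 mm diameter, 75 mm high. Origin at the centre of its underside. Leave it alone.
- solder: Spool of solder wire, blue flanges, 50 mm diameter, 38 mm high. Origin at the centre of its underside. Leave it alone.
- lane_plate (a joint): The battery lane's front stop has a sprung, damped plate (2.5 N per mm, giving down the slope): how far it is pushed in, 0 at rest, 0.006 m at its end. A firm press through the row of cartons is 1 to 2 mm; over 3.5 mm is ramming. It does not tell where the stop is clamped. After a press the row's own friction keeps the plate in by about half a millimetre.
Things that resemble listed ones, but are neither listed nor needed, are in the scene too. What is shaped like the batt_oldest but turquoise is not meant. What is shaped like the batt_third but pink is not meant.

How it is judged:
On the way, in this order (a step that is already met when the one before it is completed fails the run):
1. the oldest carton stands upright in the job tray, let go (x of batt_oldest in the frame of tray between -0.09 and 0.09 m and y of batt_oldest in the frame of tray between -0.065 and 0.065 m and z of batt_oldest in the frame of tray between 0 and 0.006 m and angle between batt_oldest's own z axis and vertical below 0.06 rad and linear speed of batt_oldest below 0.02 m/s and contact force between batt_oldest and the fingers below 0.1 N), for 0.2 s.
2. the new carton stands on the lane floor, behind the other two (x of batt_new in the frame of lane between 0.05 and 0.24 m and y of batt_new in the frame of lane between -0.007 and 0.007 m and z of batt_new in the frame of lane between -0.003 and 0.004 m and angle between the z axis of batt_new and the z axis of lane, either way round below 0.06 rad and x of batt_new in the frame of batt_third above 0.0355 m and x of batt_third in the frame of batt_second above 0.0355 m), for 0.1 s.
3. the closed-up row is pressed against the front stop (its sprung plate gives over 0.6 mm, 1.5 N) (value of joint lane_plate above 0.0006 m and x of batt_second in the frame of lane between -0.014 and 0.03 m and y of batt_second in the frame of lane between -0.007 and 0.007 m and z of batt_second in the frame of lane between -0.003 and 0.004 m and angle between the z axis of each of batt_second, batt_third, batt_new and the z axis of lane, either way round below 0.06 rad and x of batt_third in the frame of lane between 0.02 and 0.07 m and y of batt_third in the frame of lane between -0.007 and 0.007 m and z of batt_third in the frame of lane between -0.003 and 0.004 m and x of batt_third in the frame of batt_second between 0.0355 and 0.041 m and x of batt_new in the frame of lane between 0.055 and 0.11 m and y of batt_new in the frame of lane between -0.007 and 0.007 m and z of batt_new in the frame of lane between -0.003 and 0.004 m and x of batt_new in the frame of batt_third between 0.0355 and 0.041 m), for 0.05 s.
At the end, for the whole second after the job is handed in: The oldest carton stands upright (3 deg) on the job tray's floor; in the lane the other two and then the new one stand square on the floor, the first still bearing on the front stop's sprung plate, gaps under 3 mm between them; all at rest (x of batt_oldest in the frame of tray between -0.09 and 0.09 m and y of batt_oldest in the frame of tray between -0.065 and 0.065 m and z of batt_oldest in the frame of tray between 0 and 0.006 m and angle between batt_oldest's own z axis and vertical below 0.06 rad and linear speed of each of batt_oldest, batt_second, batt_third, batt_new below 0.02 m/s and x of batt_second in the frame of lane between -0.014 and 0.03 m and y of batt_second in the frame of lane between -0.007 and 0.007 m and z of batt_second in the frame of lane between -0.003 and 0.004 m and angle between the z axis of each of batt_second, batt_third, batt_new and the z axis of lane, either way round below 0.06 rad and x of batt_third in the frame of lane between 0.02 and 0.07 m and y of batt_third in the frame of lane between -0.007 and 0.007 m and z of batt_third in the frame of lane between -0.003 and 0.004 m and x of batt_third in the frame of batt_second between 0.0355 and 0.041 m and x of batt_new in the frame of lane between 0.055 and 0.11 m and y of batt_new in the frame of lane between -0.007 and 0.007 m and z of batt_new in the frame of lane between -0.003 and 0.004 m and x of batt_new in the frame of batt_third between 0.0355 and 0.041 m and value of joint lane_plate above 0.0002 m); the robot touches nothing.
It fails at once if other stock or bench things are disturbed (moved 20 mm) (distance of any of amp_first, amp_second, amp_new, driver, mug, flux, solder from where it was at the start of the episode above 0.02 m).
It fails at once if the stop is rammed (its plate pushed in over 3.5 mm, 9 N) (value of joint lane_plate above 0.0035 m).
It fails at once if a carton is dropped (falls free of the fingers at over 0.5 m/s, from 13 mm or more) ((linear speed of batt_oldest above 0.5 m/s and contact force between batt_oldest and the fingers below 0.1 N) or (linear speed of batt_new above 0.5 m/s and contact force between batt_new and the fingers below 0.1 N)).
It fails at once if a battery carton falls over (angle between any of batt_oldest, batt_second, batt_third, batt_new's own z axis and vertical above 0.8 rad).
It also fails if it takes over 66 s, if anything falls off the work surface, if the arm or the gripper's body presses on something with over 40 N, if the wrist force passes 120 N, or if a joint passes its speed limit or range.

## Working session

There is one attempt and no reset: what is moved stays moved. The work goes in short steps, Python scripts to look and compute and a tool call to move; the robot and the scene stay as the last step left them, time stands still between calls to the robot, and variables do not carry over. Pictures are saved under pics/ and viewed, at most 10 in all, crops included, and the job is handed in when it is done.

Besides the shell and the picture viewer there is one more tool, called after ">>>" as name(argument=value, ...) on one line, values as JSON. apply_moves: Moves the arm, as the interface text tells. Its arguments: {"type":"object","properties":{"steps":{"type":"string"},"grip":{"type":"number"}},"required":["steps"]}

```bash
mkdir -p pics; python3 - <<'E'
from rig import r
import cv2,numpy as np
s=r.observe();print(s['time'],s['ee_pos'],np.round(s['orientation'],3).tolist(),s['finger_gap'])
for n in ['scene','top','wrist']:
    c=r.camera_params(n);print(n,{k:np.round(v,4).tolist() for k,v in c.items()})
for n in ['scene','top']:
    cv2.imwrite(f'pics/{n}0.png',r.snapshot(n)[:,:,::-1])
E
```

```text
0.0 [0.19350717 0.54076692 0.23837616] [[-0.941, 0.337, -0.001], [0.337, 0.941, -0.002], [0.0, -0.002, -1.0]] 0.08533499305580296
scene {'fx': 497.0597, 'fy': 497.0597, 'cx': 325.8541, 'cy': 237.0926, 'world_to_cam': [[0.4598, 0.888, -0.0014, -0.2563], [-0.7483, 0.3883, 0.5379, 0.3731], [0.4782, -0.2463, 0.843, -1.2413], [0.0, 0.0, 0.0, 1.0]]}
top {'fx': 445.0814, 'fy': 445.0814, 'cx': 322.7054, 'cy': 242.4634, 'world_to_cam': [[0.0944, -0.9955, -0.0023, -0.0424], [0.9741, 0.0919, 0.2064, -0.5555], [-0.2053, -0.0217, 0.9785, -0.9986], [0.0, 0.0, 0.0, 1.0]]}
wrist {'fx': 371.6483, 'fy': 371.6483, 'cx': 318.7911, 'cy': 236.5534, 'mount': [[-0.0006, 0.9511, 0.3088, 0.0794], [1.0, 0.0009, -0.0008, -0.0001], [-0.001, 0.3088, -0.9511, -0.1349], [0.0, 0.0, 0.0, 1.0]]}
```

View pics/scene0.png

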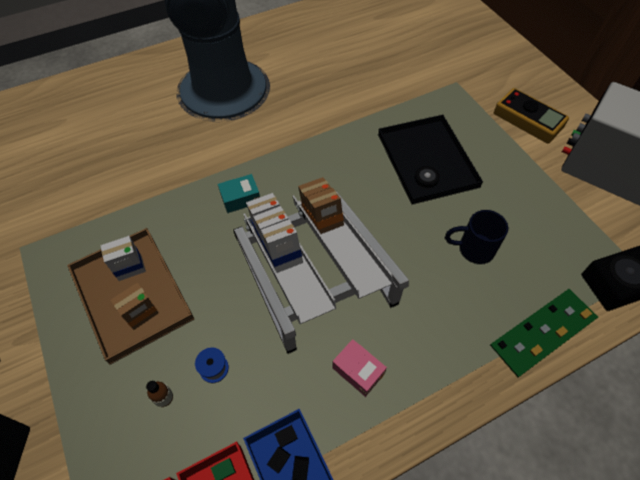

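View pics/top0.png

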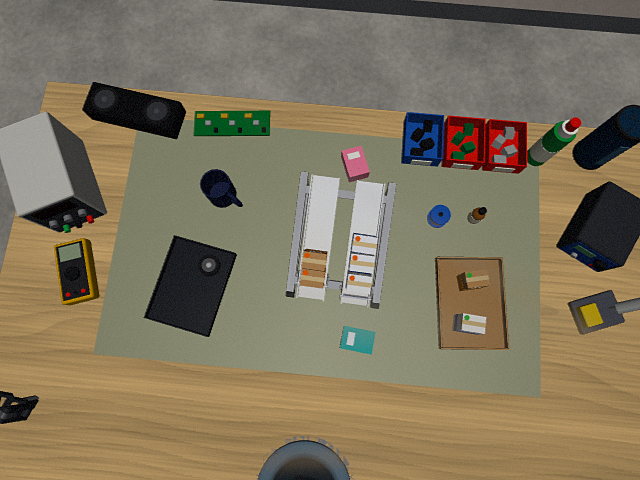

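The scene view shows the battery lane with three white cartons at about (270,225). The amp lane beside it is at (325,205), the delivery box is on the left with the white carton at (122,258), and the tray is upper right at (430,160).

Which carton is which, in the top view:
- **Oldest:** the white carton with an orange dot at (358,285), the lowest and closest to the stop.
- **Second and third:** (360,263) and (363,243).
- **New:** the white carton with a green dot at (470,323).
- **Not meant:** turquoise at (358,340) and pink at (355,163) are lookalikes.

I'll confirm this in one enlarged crop.

```bash
python3 - <<'E'
import cv2,numpy as np
t=cv2.imread('pics/top0.png');s=cv2.imread('pics/scene0.png')
a=cv2.resize(t[165:315,285:405],None,fx=3.33,fy=4,interpolation=cv2.INTER_CUBIC)
b=cv2.resize(s[180:360,225:345],(400,600),interpolation=cv2.INTER_CUBIC)
cv2.imwrite('pics/crop.png',np.clip(1.4*np.hstack([a,b]).astype(float),0,255).astype(np.uint8))
E
```

```text
(no output)
```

View pics/crop.png

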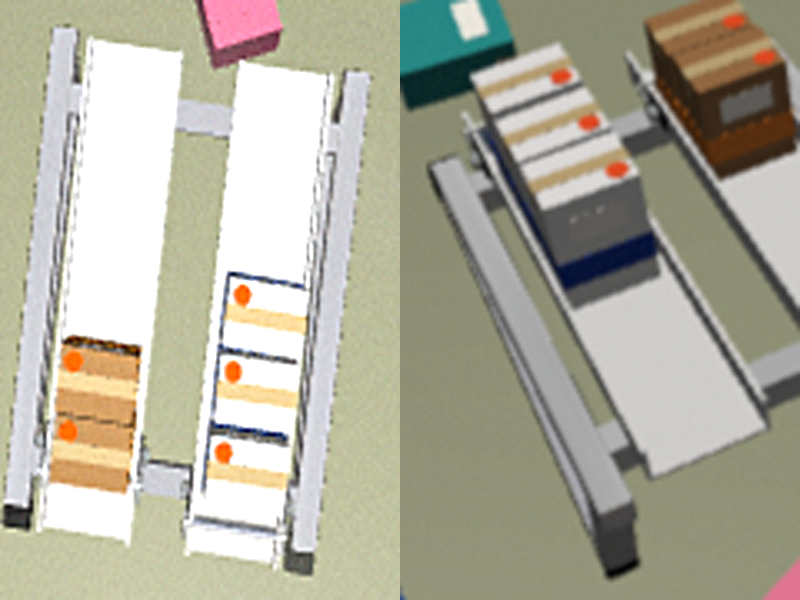

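Crop confirmed. The lane with the blue strip on its front stop holds three white cartons with orange dots, and the oldest is the lowest one in the top crop at (225,453), nearest the stop. The others in that lane are second (232,370) and third (242,295). Next I'll triangulate the features.

```bash
cat > h.py <<'E'
import numpy as np,cv2
from rig import r
def ray(n,px,obs=None):
    c=r.camera_params(n);u,v=(px[0]-c['cx'])/c['fx'],(px[1]-c['cy'])/c['fy']
    if n!='wrist':
        M=np.linalg.inv(c['world_to_cam']);d=np.array([u,-v,-1.])
    else:
        th=np.hypot(u,v);k=np.sin(th)/max(th,1e-9);d=np.array([u*k,-v*k,-np.cos(th)])
        T=np.eye(4);T[:3,:3]=obs['orientation'];T[:3,3]=obs['ee_pos'];M=T@c['mount']
    d=M[:3,:3]@d;return M[:3,3],d/np.linalg.norm(d)
def onz(n,px,z,obs=None):
    o,d=ray(n,px,obs);return o+d*(z-o[2])/d[2]
def tri(rs):
    A=sum(np.eye(3)-np.outer(d,d) for o,d in rs);b=sum((np.eye(3)-np.outer(d,d))@o for o,d in rs)
    p=np.linalg.solve(A,b);return p,max(np.linalg.norm(np.cross(p-o,d)) for o,d in rs)
def blobs(im,lo,hi,amin=5):  # HSV range on RGB image
    m=cv2.inRange(cv2.cvtColor(im,cv2.COLOR_RGB2HSV),np.array(lo),np.array(hi))
    n,l,s,c=cv2.connectedComponentsWithStats(m)
    return [(c[i].round(1).tolist(),int(s[i,4]),s[i,:4].tolist()) for i in range(1,n) if s[i,4]>=amin]
E
python3 - <<'E'
from h import *
t=cv2.imread('pics/top0.png')[:,:,::-1].copy();s=cv2.imread('pics/scene0.png')[:,:,::-1].copy()
for n,im in(('top',t),('scene',s)):
    print(n,'or',[b for b in blobs(im,(3,200,150),(12,255,255)) if b[1]<80],'gr',[b for b in blobs(im,(50,150,80),(75,255,255)) if b[1]<60])
    print('tray',[b for b in blobs(im,(0,0,0),(179,90,40),1500)],'box',[b for b in blobs(im,(8,80,60),(16,170,160),2500)])
P=lambda a,b:print(*[np.round(x,4) for x in tri([ray('top',a),ray('scene',b)])])
P((357,180.5),(335.4,308.4));P((384.3,183.3),(300,322.5))
for z in(0.02,0.03,.04): print(z,onz('top',(341.1,303),z).round(3),onz('top',(367.5,306.3),z).round(3))
# tray outer corners estimate & driver
for p in((174,236),(237,249),(209,336),(145,318)):print('tray',onz('top',p,.022).round(3))
for p in((436,257),(503,257),(508,348),(440,349)):print('box',onz('top',p,.024).round(3))
print('drv',onz('top',(208,265),.02).round(3))
E
```

```text
top or [([357.5, 238.0], 16, [356, 236, 4, 5]), ([306.4, 254.9], 21, [304, 253, 6, 5]), ([354.5, 257.4], 17, [353, 255, 4, 5]), ([305.0, 272.4], 21, [303, 270, 5, 5]), ([351.8, 277.8], 17, [350, 276, 5, 5])] gr [([469.4, 145.3], 40, [463, 141, 13, 9]), ([65.6, 227.5], 29, [63, 225, 6, 6]), ([468.9, 274.7], 16, [467, 273, 5, 5]), ([466.6, 316.9], 15, [465, 315, 4, 5])]
tray [([611.2, 223.2], 2847, [565, 182, 75, 85]), ([189.7, 285.6], 4343, [144, 236, 92, 101])] box [([470.3, 302.8], 3446, [437, 257, 72, 93])]
scene or [([324.4, 185.7], 9, [323, 185, 4, 3]), ([334.0, 196.5], 10, [332, 196, 5, 2]), ([272.5, 202.5], 8, [271, 202, 4, 2]), ([281.1, 216.1], 10, [279, 215, 5, 3]), ([289.9, 230.2], 11, [288, 229, 5, 3])] gr [([576.1, 131.8], 8, [574, 131, 6, 3]), ([126.9, 249.3], 15, [125, 248, 5, 4]), ([140.7, 296.8], 24, [138, 294, 6, 6])]
tray [([157.1, 45.4], 7473, [0, 0, 252, 103]), ([609.7, 160.2], 2328, [563, 86, 77, 118]), ([428.7, 158.5], 5326, [378, 115, 105, 89]), ([617.1, 275.5], 1980, [582, 247, 58, 61])] box [([129.6, 298.1], 6672, [68, 229, 123, 131])]
[ 0.7006 -0.0566  0.1082] 0.0
[ 0.698  -0.1191  0.1132] 0.0006
0.02 [ 0.422 -0.047  0.02 ] [ 0.42 -0.11  0.02]
0.03 [ 0.421 -0.047  0.03 ] [ 0.419 -0.109  0.03 ]
0.04 [ 0.42  -0.046  0.04 ] [ 0.418 -0.108  0.04 ]
tray [0.546 0.377 0.022]
tray [0.528 0.218 0.022]
tray [0.315 0.256 0.022]
tray [0.342 0.413 0.022]
box [ 0.554 -0.267  0.024]
box [ 0.569 -0.429  0.024]
box [ 0.354 -0.443  0.024]
box [ 0.337 -0.286  0.024]
drv [0.483 0.284 0.02 ]
```

```bash
python3 - <<'E'
from h import *
D=[tri([ray('top',a),ray('scene',b)]) for a,b in(((351.8,277.8),(272.5,202.5)),((354.5,257.4),(281.1,216.1)),((357.5,238),(289.9,230.2)),((466.6,316.9),(126.9,249.3)),((468.9,274.7),(140.7,296.8)))]
for p,e in D:print(p.round(4),round(e,4))
a=-0.035;c,s=np.cos(.28),np.sin(.28)
X=np.array([c*np.cos(a),c*np.sin(a),s]);Y=np.array([-np.sin(a),np.cos(a),0]);Z=np.cross(X,Y)
R=np.c_[X,Y,Z];O=np.array([.699,-.088,.1105])-.25*X;print('O',O)
for p,e in D[:3]:print('lane',((p-O)@R).round(4))
t=cv2.imread('pics/top0.png')[:,:,::-1].copy()
h=cv2.cvtColor(t,cv2.COLOR_RGB2HSV);m=cv2.inRange(h,(0,0,130),(179,40,255));m2=m[300:345,445:500]
for p in [(x+445,y+300) for y,x in np.argwhere(m2)][:0]:pass
c2=max(cv2.findContours(m2,0,2)[0],key=cv2.contourArea)+np.array([445,300]);print(cv2.minAreaRect(c2),cv2.boxPoints(cv2.minAreaRect(c2)).tolist())
E
```

```text
[ 0.4706 -0.0627  0.1225] 0.0005
[ 0.5139 -0.0643  0.1358] 0.0006
[ 0.555  -0.0664  0.1479] 0.0002
[ 0.4129 -0.329   0.0774] 0.0005
[ 0.5108 -0.3349  0.0673] 0.0006
O [ 0.45888329 -0.07959248  0.04141109]
lane [0.0331 0.0173 0.0749]
lane [0.0784 0.0172 0.0756]
lane [0.1213 0.0166 0.0759]
((473.0, 328.5), (23.18025779724121, 6.247161388397217), 9.462321281433105) [[461.0540466308594, 329.6756896972656], [462.0810852050781, 323.5135192871094], [484.9459533691406, 327.3243103027344], [483.9189147949219, 333.4864807128906]]
```

>>> apply_moves(steps="0 0 0 -5.9;0 0 0 -5.9;0 0 0 -5.9;-18 -40 0 0;-18 -40 0 0;-18 -40 0 0;-18 -40 0 0;-18 -40 0 0;-18 -40 0 0;-18 -40 0 0;-18 -40 0 0;-18 -40 0 0;-18 -40 0 0;-18 -40 0 0;-18 -40 0 0;-18 -40 0 0;-18 -40 0 0;-15 -40 0 0", grip=1)

```text
time: 1.9
ee_pos: [0.44, -0.0694, 0.239]
orientation: [[-0.999, 0.035, -0.0], [0.035, 0.999, 0.0], [0.0, 0.0, -1.0]]
force: [0.3, 0.2, 0.2]
finger_gap: 0.0853
gripper_force: 0.0
```

```bash
python3 - <<'E'
from h import *
s=r.observe();im=r.snapshot('wrist');cv2.imwrite('pics/w1.png',im[:,:,::-1])
print(s['time'],s['ee_pos'],np.round(s['orientation'],3).tolist())
np.savez('w1.npz',p=s['ee_pos'],R=s['orientation'])
print([(b[0],onz('wrist',b[0],z,s).round(4)) for b,z in zip([b for b in blobs(im,(3,190,120),(12,255,255)) if b[1]<400],[.1225]*9)])
E
```

```text
1.9 [ 0.43995866 -0.06939688  0.23898057] [[-0.999, 0.035, -0.0], [0.035, 0.999, 0.0], [0.0, 0.0, -1.0]]
[([458.8, 268.2], array([0.4718, 0.0378, 0.1225])), ([458.9, 314.2], array([0.5132, 0.0429, 0.1225])), ([330.6, 332.6], array([ 0.5229, -0.0628,  0.1225])), ([326.0, 336.8], array([ 0.5268, -0.0665,  0.1225])), ([327.2, 384.6], array([ 0.5779, -0.0668,  0.1225])), ([167.2, 458.9], array([ 0.7017, -0.2512,  0.1225])), ([161.7, 471.1], array([ 0.7297, -0.2673,  0.1225]))]
```

View pics/w1.png

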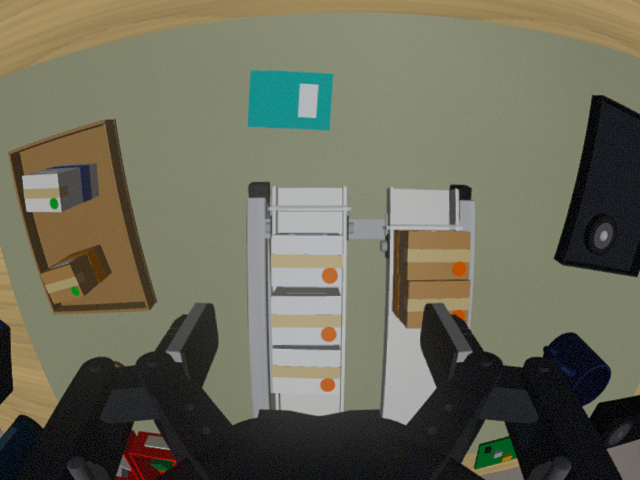

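The wrist view shows the oldest carton's top face at columns 271–342 and rows 235–284. The second starts at row 297, the third at row 350, and the stop plate is at rows 208–232.

```bash
cat >> h.py <<'E'
_a=-0.035;_c,_s=np.cos(.28),np.sin(.28)
LX=np.array([_c*np.cos(_a),_c*np.sin(_a),_s]);LY=np.array([-np.sin(_a),np.cos(_a),0]);LR=np.c_[LX,LY,np.cross(LX,LY)]
LO=np.array([.459,-.0796,.0414])
def onlane(n,px,z,obs=None):
    o,d=ray(n,px,obs);ol=LR.T@(o-LO);dl=LR.T@d;return ol+dl*(z-ol[2])/dl[2]
E
python3 - <<'E'
from h import *
f=np.load('w1.npz');s=dict(ee_pos=f['p'],orientation=f['R'])
for p in((307,235),(305,284),(271,260),(341.5,260),(330,276),(307,297),(307,341),(328.5,334),(328,384.5)):print(p,onlane('wrist',p,.074,s).round(4))
print('walls',[onlane('wrist',p,.019,s).round(4).tolist() for p in((270,300),(345,300))],'stop',onlane('wrist',(307,208),.022,s).round(4),onlane('wrist',(307,232),0.022,s).round(4))
print('floor low',onlane('wrist',(308,188),0.,s).round(4))
f=lambda v:LO+LR@np.array(v)
print('grasp45',f([.022,0,.045]),'under',f([.022,0,0]))
E
```

```text
(307, 235) [0.0051 0.0011 0.074 ]
(305, 284) [ 0.0415 -0.0005  0.074 ]
(271, 260) [ 0.0236 -0.0257  0.074 ]
(341.5, 260) [0.0236 0.0265 0.074 ]
(330, 276) [0.0355 0.018  0.074 ]
(307, 297) [0.0513 0.0009 0.074 ]
(307, 341) [0.0859 0.0006 0.074 ]
(328.5, 334) [0.0803 0.017  0.074 ]
(328, 384.5) [0.1228 0.0168 0.074 ]
walls [[0.0653, -0.0343, 0.019], [0.0652, 0.0333, 0.019]] stop [-0.017  -0.0005  0.022 ] [ 0.004  -0.0005  0.022 ]
floor low [-0.0367 -0.0002  0.    ]
grasp45 [ 0.46770188 -0.07990469  0.09072732] under [ 0.48013027 -0.08033986  0.04747982]
```

>>> apply_moves(steps="-14 -5 0 0;-14 -4.6 0 0;0 0 30 0;0 0 35 0;0 0 35 0;0 0 25 0;0 0 15 0;0 0 10 0;0 0 6 0;0 0 0 0", grip=1)

```text
time: 2.95
ee_pos: [0.4671, -0.078, 0.0829]
orientation: [[-0.999, 0.035, -0.001], [0.035, 0.999, 0.0], [0.001, 0.0, -1.0]]
force: [-0.0, 0.1, 0.7]
finger_gap: 0.0853
gripper_force: 0.0
```

>>> apply_moves(steps="0 0 0 0;0 0 0 0;0 0 0 0;0 0 0 0;0 0 0 0;0 0 0 0;0 0 0 0;0 0 0 0", grip=0.3)

```text
time: 3.75
ee_pos: [0.4684, -0.0784, 0.0844]
orientation: [[-0.999, 0.035, 0.002], [0.035, 0.999, -0.001], [-0.002, -0.001, -1.0]]
force: [0.1, 0.1, 5.7]
finger_gap: 0.0518
gripper_force: 62.8
```

>>> apply_moves(steps="1.5 0 -5 0;3 0 -10 0;4.5 0 -15 0;6 0 -20 0;7 0 -25 0;7 0 -25 0;7 0 -25 0;0 0 -25 0;0 0 0 0;0 0 0 0")

```text
time: 4.75
ee_pos: [0.4315, -0.077, 0.2336]
orientation: [[-0.999, 0.035, 0.001], [0.035, 0.999, -0.0], [-0.001, -0.0, -1.0]]
force: [-0.0, -0.4, -1.8]
finger_gap: 0.0511
gripper_force: 62.6
```

```bash
python3 - <<'E'
from h import *
s=r.observe();print(s['time'],s['ee_pos'],s['force'],s['gripper_force'],s['finger_gap'])
a=r.snapshot('scene');w=r.snapshot('wrist')
a=cv2.resize(a[80:330,150:500],(800,571))
cv2.imwrite('pics/s2.png',a[:,:,::-1])
E
```

```text
4.75 [ 0.43154419 -0.07695343  0.23355807] [-0.04504105 -0.39707859 -1.80431186] 62.60305166244507 0.051149613227132885
```

View pics/s2.png

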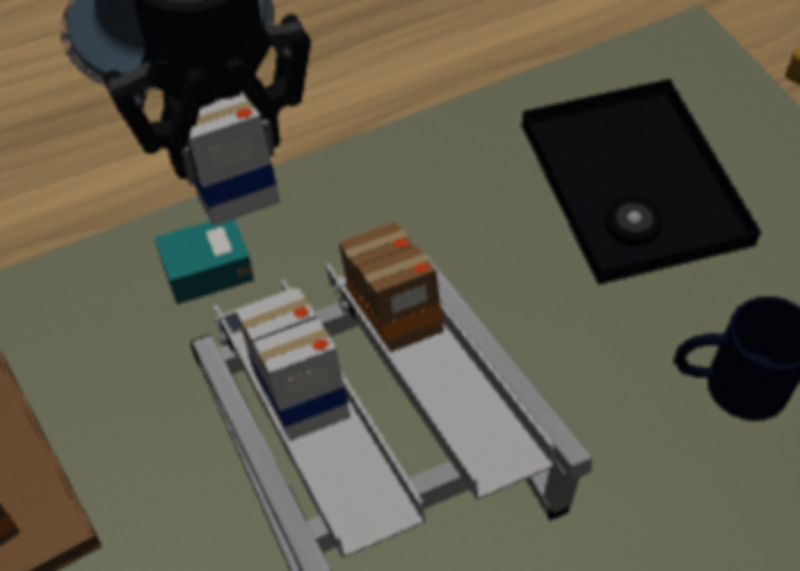

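>>> apply_moves(steps="4 20 0 0;7 40 0 0;7 40 0 0;7 40 0 0;7 40 0 0;8 40 0 0;8 40 0 0;8 40 0 0;7 40 0 0;6 35 0 0;3 25 0 0;0 0 20 0;0 0 35 0;0 0 35 0;0 0 35 0;0 0 25 0;0 0 15 0;0 0 9 0;0 0 5 0;0 0 0 0")

```text
time: 6.85
ee_pos: [0.373, 0.3251, 0.0537]
orientation: [[-0.999, 0.035, -0.001], [0.035, 0.999, -0.001], [0.001, -0.001, -1.0]]
force: [0.1, 0.2, -1.3]
finger_gap: 0.0516
gripper_force: 63.1
```

>>> apply_moves(steps="0 0 2 0;0 0 2 0;0 0 2 0;0 0 1 0;0 0 1 0;0 0 0 0")

```text
time: 7.45
ee_pos: [0.3734, 0.3254, 0.0463]
orientation: [[-0.999, 0.035, -0.0], [0.035, 0.999, 0.0], [0.0, 0.0, -1.0]]
force: [-0.1, 0.5, -0.8]
finger_gap: 0.0514
gripper_force: 63.1
```

>>> apply_moves(steps="0 0 1 0;0 0 1 0;0 0 1 0;0 0 1 0;0 0 0 0")

```text
time: 7.95
ee_pos: [0.3734, 0.3254, 0.0423]
orientation: [[-0.999, 0.035, 0.0], [0.035, 0.999, 0.0], [-0.0, 0.0, -1.0]]
force: [0.7, 0.3, -0.6]
finger_gap: 0.0519
gripper_force: 63.3
```

>>> apply_moves(steps="0 0 1 0;0 0 1 0;0 0 1 0;0 0 0 0")

```text
time: 8.35
ee_pos: [0.3736, 0.3255, 0.0419]
orientation: [[-0.999, 0.035, 0.001], [0.035, 0.999, 0.0], [-0.001, 0.0, -1.0]]
force: [-5.9, -5.6, 24.2]
finger_gap: 0.0516
gripper_force: 66.0
```

```bash
python3 - <<'E'
from h import *
a=r.snapshot('scene')
a=cv2.resize(a[70:230,330:530],(800,600),interpolation=cv2.INTER_CUBIC)
cv2.imwrite('pics/s3.png',np.clip(a[:,:,::-1]*1.6,0,255).astype(np.uint8))
E
```

```text
(no output)
```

View pics/s3.png

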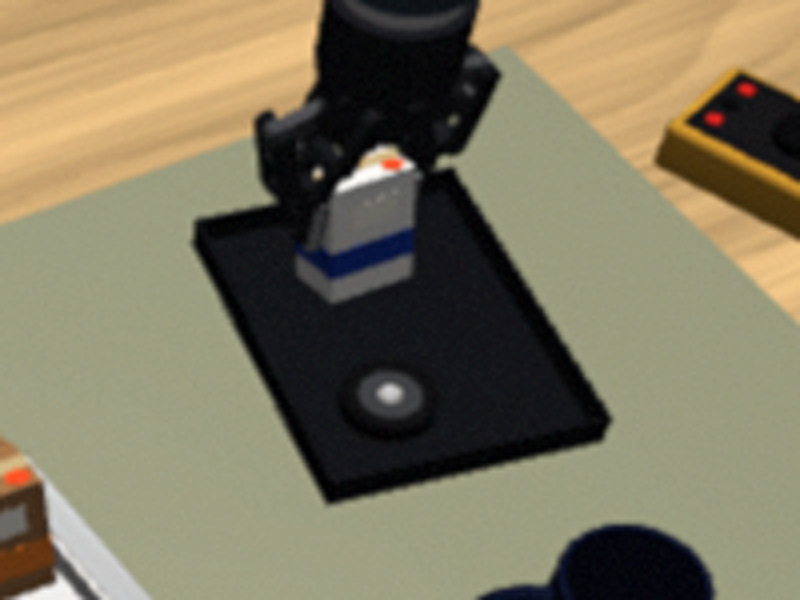

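>>> apply_moves(steps="-2 0 0 0;-2 0 0 0;-2 0 0 0;-2 0 0 0;0 0 0 0")

```text
time: 8.9
ee_pos: [0.3797, 0.3254, 0.0407]
orientation: [[-0.999, 0.034, -0.003], [0.034, 0.999, 0.001], [0.003, 0.001, -1.0]]
force: [-8.2, -1.3, 17.2]
finger_gap: 0.0516
gripper_force: 64.8
```

```bash
python3 - <<'E'
from h import *
a0=cv2.imread('pics/s3.png')
a=r.snapshot('scene');a=cv2.resize(a[70:230,330:530],(800,600),interpolation=cv2.INTER_CUBIC);a=np.clip(a[:,:,::-1]*1.6,0,255).astype(np.uint8)
for im in(a0,a):
    m=cv2.inRange(cv2.cvtColor(im,cv2.COLOR_BGR2HSV),(110,120,50),(130,255,255))[200:300,310:430]
    q=np.argwhere(m);print(len(q),q.mean(0)+[200,310]);
    v,w=np.linalg.eigh(np.cov(q.T));print(w[:,1])
    o=cv2.inRange(cv2.cvtColor(im,cv2.COLOR_BGR2HSV),(2,180,150),(12,255,255))[100:220,320:450];print(np.argwhere(o).mean(0)+[100,320])
E
```

```text
2088 [254.21408046 367.02346743]
[-0.30654831  0.9518551 ]
[163.52272727 391.68181818]
1860 [261.32043011 369.36075269]
[-0.30959995  0.95086691]
[172.90566038 398.52830189]
```

>>> apply_moves(steps="0 0 -0.5 0;0 0 -0.5 0;0 0 0 0")

```text
time: 9.25
ee_pos: [0.3805, 0.3254, 0.0408]
orientation: [[-0.999, 0.034, -0.001], [0.034, 0.999, 0.001], [0.001, 0.001, -1.0]]
force: [-4.1, -0.7, 7.9]
finger_gap: 0.0514
gripper_force: 63.6
```

>>> apply_moves(steps="0 0 0 0;0 0 0 0;0 0 0 0;0 0 0 0;0 0 0 0;0 0 0 0;0 0 0 0;0 0 0 0", grip=0.75)

```text
time: 10.05
ee_pos: [0.3814, 0.3251, 0.0403]
orientation: [[-0.999, 0.035, 0.0], [0.035, 0.999, 0.0], [-0.0, 0.0, -1.0]]
force: [0.0, 0.7, 0.4]
finger_gap: 0.0641
gripper_force: 0.0
```

>>> apply_moves(steps="0 0 0 0;0 0 0 0;0 0 -15 0;0 0 -30 0;0 0 -40 0;0 0 -45 0;0 0 -45 0;0 0 -20 0", grip=0.95)

```text
time: 10.85
ee_pos: [0.3829, 0.3262, 0.2399]
orientation: [[-0.999, 0.035, 0.006], [0.035, 0.999, 0.004], [-0.005, 0.004, -1.0]]
force: [0.1, 1.2, -1.2]
finger_gap: 0.0817
gripper_force: 0.0
```

```bash
python3 - <<'E'
from h import *
s=r.observe();print(s['time'],s['ee_pos'],s['force'])
w=r.snapshot('wrist');a=r.snapshot('scene');a=cv2.resize(a[70:230,330:530],(800,600),interpolation=cv2.INTER_CUBIC)[100:500,150:550]
w=cv2.resize(w[60:460,120:520],(400,400))
cv2.imwrite('pics/s4.png',np.clip(np.hstack([a,w])[:,:,::-1]*1.5,0,255).astype(np.uint8))
E
```

```text
10.85 [0.38293683 0.32615171 0.2399068 ] [ 0.11731649  1.19408874 -1.18429372]
```

View pics/s4.png

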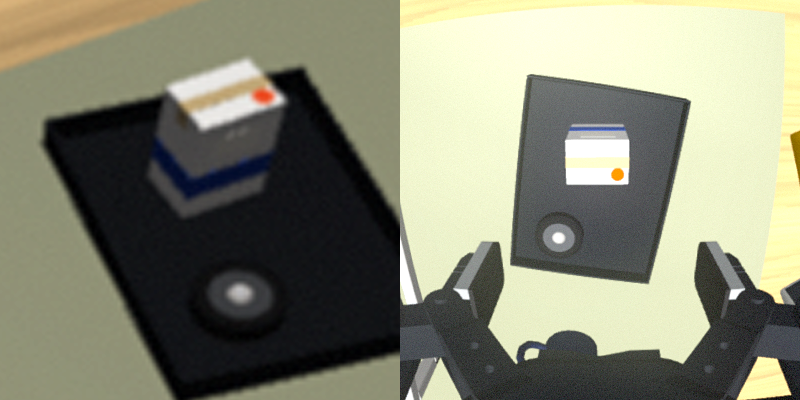

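The oldest carton stands upright in the empty half of the tray beside the driver. It is at (600,155) in the wrist half of the picture. On to the delivery box.

>>> apply_moves(steps="-1 -20 0 0;-2 -40 0 0;-2 -40 0 0;-2 -40 0 0;-2 -40 0 0;-2 -40 0 0;-2 -40 0 0;-2 -40 0 0;-2 -40 0 0;-2 -40 0 0;-2 -40 0 0;-2 -40 0 0;-2 -40 0 0;-2 -40 0 0;-2 -40 0 0;-2 -40 0 0;-2 -40 0 0;0 -20 0 0;0 0 0 0")

```text
time: 12.85
ee_pos: [0.3899, -0.3577, 0.2332]
orientation: [[-0.999, 0.038, -0.002], [0.038, 0.999, 0.001], [0.002, 0.001, -1.0]]
force: [-0.4, 0.4, -0.3]
finger_gap: 0.0811
gripper_force: 0.0
```

```bash
python3 - <<'E'
from h import *
s=r.observe();im=r.snapshot('wrist')
np.savez('w2.npz',p=s['ee_pos'],R=s['orientation']);cv2.imwrite('w2.png',im[:,:,::-1])
cv2.imwrite('pics/w2.png',cv2.resize(im[130:400,170:530],(800,600),interpolation=cv2.INTER_CUBIC)[:,:,::-1])
print(s['ee_pos'],np.round(s['orientation'],3).tolist())
E
```

```text
[ 0.38992323 -0.35768058  0.23322161] [[-0.999, 0.038, -0.002], [0.038, 0.999, 0.001], [0.002, 0.001, -1.0]]
```

View pics/w2.png

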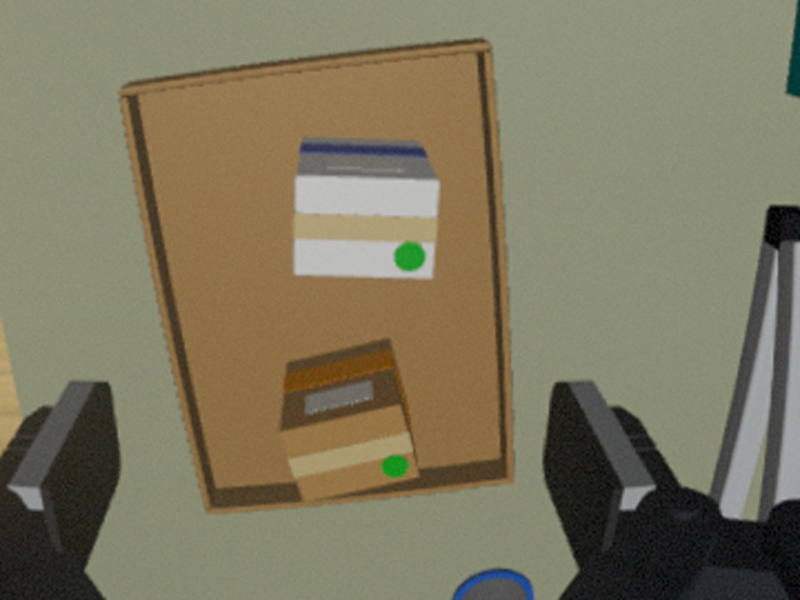

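The new battery carton (white, green dot) has its top face at crop rows 177–278 and columns 293–439, nearly square to the tool. The amp carton at (350,420) is clear of it.

```bash
python3 - <<'E'
from h import *
f=np.load('w2.npz');s=dict(ee_pos=f['p'],orientation=f['R'])
Q=np.array([onz('wrist',(170+x/2.2222,130+y/2.2222),.078,s) for x,y in((296,177),(439,180),(433,278),(293,275))])
print(Q.round(4).tolist(),'c',Q.mean(0).round(4))
for i,j in((0,1),(3,2)):
    d=Q[j]-Q[i];print('y axis yaw',np.degrees(np.arctan2(-d[0],d[1])).round(2),np.linalg.norm(d).round(4))
print(np.linalg.norm(Q[3]-Q[0]))
d=Q.mean(0)-s['ee_pos'];print('tool delta',(s['orientation'].T@d*1000).round(1))
E
```

```text
[[0.3814, -0.3695, 0.078], [0.3844, -0.3176, 0.078], [0.4224, -0.3198, 0.078], [0.4191, -0.3726, 0.078]] c [ 0.4018 -0.3449  0.078 ]
y axis yaw -3.37 0.052
y axis yaw -3.67 0.0528
0.03783800264059767
tool delta [-11.6  13.1 155.2]
```

>>> apply_moves(steps="-6.6 13 0 1.3;0 0 30 0;0 0 40 0;0 0 40 0;0 0 35 0;0 0 20 0;0 0 13 0;0 0 8 0;0 0 4 0;0 0 0 0;0 0 0 0", grip=1)

```text
time: 14.0
ee_pos: [0.3982, -0.343, 0.046]
orientation: [[-0.998, 0.057, 0.001], [0.057, 0.998, -0.001], [-0.001, -0.001, -1.0]]
force: [-0.6, -0.8, -0.4]
finger_gap: 0.0853
gripper_force: 0.0
```

>>> apply_moves(steps="0 0 0 0;0 0 0 0;0 0 0 0;0 0 0 0;0 0 0 0;0 0 0 0;0 0 0 0;0 0 0 0", grip=0.3)

```text
time: 14.8
ee_pos: [0.3983, -0.3435, 0.046]
orientation: [[-0.998, 0.058, 0.001], [0.058, 0.998, -0.001], [-0.001, -0.001, -1.0]]
force: [0.1, -0.5, 5.4]
finger_gap: 0.0517
gripper_force: 62.8
```

>>> apply_moves(steps="0 0 -5 0;0 0 -15 0;0 0 -35 0;0 0 -45 0;0 0 -45 0;0 0 -35 0;0 0 -14 -1.4;-11 -15 0 0;0 0 0 0")

```text
time: 15.7
ee_pos: [0.409, -0.3594, 0.2396]
orientation: [[-0.999, 0.033, 0.001], [0.033, 0.999, -0.001], [-0.001, -0.001, -1.0]]
force: [-0.0, 0.8, -1.2]
finger_gap: 0.0512
gripper_force: 62.9
```

>>> apply_moves(steps="-10 14 0 0;-20 29 0 0;-20 29 0 0;-20 29 0 0;-20 29 0 0;-20 29 0 0;-20 29 0 0;-20 29 0 0;-20 29 0 0;-20 29 0 0;-4.5 6 0 0;0 0 0 0;0 0 20 0;0 0 30 0;0 0 25 0;0 0 10 0;0 0 5 0;0 0 0 0;0 0 0 0")

```text
time: 17.6
ee_pos: [0.6126, -0.0843, 0.1507]
orientation: [[-0.999, 0.034, 0.002], [0.034, 0.999, -0.0], [-0.002, -0.0, -1.0]]
force: [0.0, 0.5, -0.7]
finger_gap: 0.0516
gripper_force: 63.0
```

```bash
python3 - <<'E'
from h import *
s=r.observe();print(s['ee_pos'],s['force'],s['torque'])
t=r.snapshot('top');a=r.snapshot('scene')
a=cv2.resize(a[150:350,215:375],(480,600),interpolation=cv2.INTER_CUBIC);t=cv2.resize(t[165:315,300:380],(320,600),interpolation=cv2.INTER_CUBIC)
cv2.imwrite('pics/s5.png',np.clip(np.hstack([a,t])[:,:,::-1]*1.4,0,255).astype(np.uint8))
E
```

```text
[ 0.61258712 -0.08432919  0.1506656 ] [ 0.02661832  0.53834192 -0.73096601] [-0.04209857 -0.01302814  0.04802444]
```

View pics/s5.png

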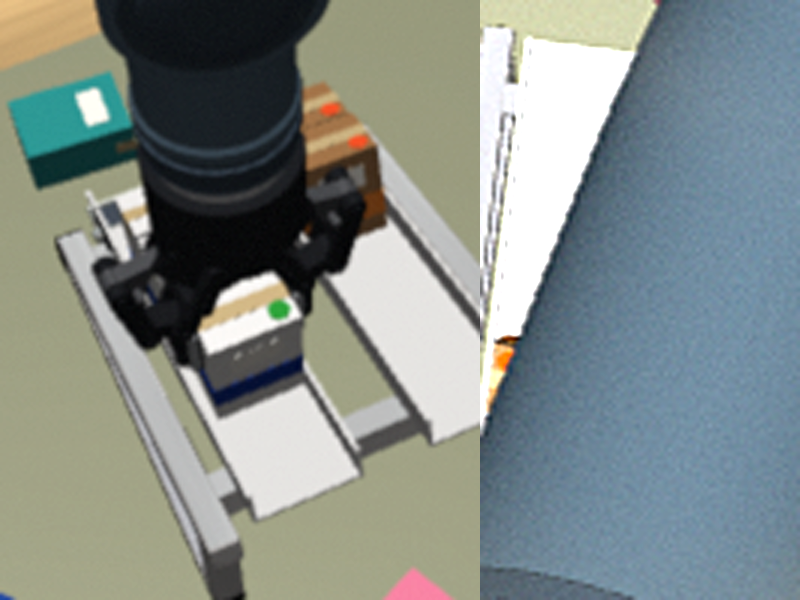

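The carton hangs centred over the lane behind the third. The green dot is at (280,310) in the scene half.

>>> apply_moves(steps="0 0 5 0;0 0 4 0;0 0 2 0;0 0 1 0;0 0 0 0")

```text
time: 18.2
ee_pos: [0.6117, -0.0837, 0.137]
orientation: [[-0.999, 0.033, -0.001], [0.033, 0.999, 0.0], [0.001, 0.0, -1.0]]
force: [0.8, 0.0, -1.0]
finger_gap: 0.0515
gripper_force: 63.0
```

>>> apply_moves(steps="0 0 1 0;0 0 1 0;0 0 1 0;0 0 1 0;0 0 0 0")

```text
time: 18.7
ee_pos: [0.6121, -0.0838, 0.136]
orientation: [[-0.999, 0.033, 0.002], [0.033, 0.999, -0.001], [-0.002, -0.0, -1.0]]
force: [-5.6, 0.7, 12.9]
finger_gap: 0.052
gripper_force: 64.6
```

>>> apply_moves(steps="1 0 0.7 0;1 0 0.7 0;1 0 0.7 0;1 0 0.7 0;0 0 0 0")

```text
time: 19.2
ee_pos: [0.6116, -0.0839, 0.1357]
orientation: [[-0.999, 0.033, 0.01], [0.033, 0.999, -0.001], [-0.01, -0.0, -1.0]]
force: [-2.7, 2.5, 18.7]
finger_gap: 0.0513
gripper_force: 65.0
```

>>> apply_moves(steps="1.5 0 0.6 0;1.5 0 0.6 0;1.5 0 0.6 0;1.5 0 0.6 0;0 0 0 0")

```text
time: 19.7
ee_pos: [0.6084, -0.0843, 0.1347]
orientation: [[-0.999, 0.033, 0.016], [0.033, 0.999, -0.002], [-0.016, -0.001, -1.0]]
force: [1.7, 0.9, 18.9]
finger_gap: 0.0515
gripper_force: 65.0
```

```bash
cat > tilt.py <<'E'
from h import *
def proj(p):
    c=r.camera_params('wrist');q=np.linalg.inv(c['mount'])@np.r_[p,1];x,y,z=q[0],-q[1],-q[2]
    rr=np.hypot(x,y);th=np.arctan2(rr,z);return np.array([c['cx']+c['fx']*th*x/rr,c['cy']+c['fy']*th*y/rr])
def rot(p,a): # tilt a about grasp point, top towards tool +x
    x,z=p[0],p[2]+.011;return np.array([x*np.cos(a)-z*np.sin(a),p[1],x*np.sin(a)+z*np.cos(a)-.011])
if __name__=='__main__':
    s=r.observe();im=r.snapshot('wrist');cv2.imwrite('wt.png',im[:,:,::-1])
    print(s['ee_pos'],'green',[b for b in blobs(im,(50,130,60),(75,255,255),15) if b[0][0]>250 and b[0][0]<400],'band',[b for b in blobs(im,(110,120,20),(130,255,255),60) if 200<b[0][0]<420])
    col=im[:,300].astype(int).sum(1);print('edges col300',[(i,int(col[i+2]-col[i-2])) for i in range(150,470) if abs(col[i+2]-col[i-2])>120])
    for a in(0,.07,.14,.21,.28):print(a,'dot',proj(rot((-.0145,.0165,-.032),a)).round(0),'front top',proj(rot((.0155,-.007,-.032),a)).round(0),'front bot',proj(rot((.0155,-.007,.042),a)).round(0))
E
python3 tilt.py
```

```text
[ 0.6084494  -0.08426548  0.13470441] green [([365.6, 393.2], 571, [350, 382, 32, 23])] band [([357.7, 273.0], 153, [321, 266, 59, 10])]
edges col300 [(247, -132), (248, -237), (249, -255), (250, -242), (325, 231), (326, 228), (327, 208), (411, -329), (412, -397), (413, -378), (414, -272)]
0 dot [364. 394.] front top [297. 326.] front bot [305. 249.]
0.07 dot [365. 393.] front top [297. 321.] front bot [305. 255.]
0.14 dot [365. 391.] front top [297. 315.] front bot [305. 261.]
0.21 dot [366. 389.] front top [297. 310.] front bot [305. 268.]
0.28 dot [366. 387.] front top [298. 305.] front bot [305. 274.]
```

>>> apply_moves(steps="-1 0 -1 0;-1 0 -1 0;0 0 0 0;0 0 0 0", grip=0.58)

```text
time: 20.15
ee_pos: [0.6086, -0.0843, 0.1349]
orientation: [[-0.999, 0.033, 0.011], [0.033, 0.999, -0.002], [-0.011, -0.001, -1.0]]
force: [1.5, 1.2, 13.3]
finger_gap: 0.0514
gripper_force: 64.4
```

>>> apply_moves(steps="0 0 0 0;0 0 0 0", grip=0.595)

```text
time: 20.35
ee_pos: [0.6086, -0.0843, 0.1349]
orientation: [[-0.999, 0.033, 0.011], [0.033, 0.999, -0.002], [-0.012, -0.001, -1.0]]
force: [0.4, 1.1, 13.5]
finger_gap: 0.0515
gripper_force: 64.4
```

>>> apply_moves(steps="0 0 -1 0;0 0 0 0", grip=0.602)

```text
time: 20.55
ee_pos: [0.6072, -0.0842, 0.1345]
orientation: [[-0.999, 0.033, 0.008], [0.033, 0.999, -0.002], [-0.008, -0.001, -1.0]]
force: [-0.2, -0.6, 9.4]
finger_gap: 0.052
gripper_force: 45.2
```

>>> apply_moves(steps="0 0 0 0;0 0 0 0", grip=0.606)

```text
time: 20.75
ee_pos: [0.6068, -0.0842, 0.1343]
orientation: [[-0.999, 0.033, 0.007], [0.033, 0.999, -0.002], [-0.007, -0.001, -1.0]]
force: [0.6, -1.2, 9.2]
finger_gap: 0.0523
gripper_force: 19.4
```

>>> apply_moves(steps="1.5 0 0.6 0;1.5 0 0.6 0;1.5 0 0.6 0;0 0 0 0")

```text
time: 21.15
ee_pos: [0.6017, -0.084, 0.1317]
orientation: [[-0.999, 0.033, 0.006], [0.033, 0.999, -0.001], [-0.006, -0.001, -1.0]]
force: [0.5, -0.4, 6.9]
finger_gap: 0.0514
gripper_force: 19.3
```

```bash
python3 tilt.py|head -2; python3 -c "
from h import *;s=r.observe();print(s['force'],s['gripper_force'])"
```

```text
[ 0.60167702 -0.08402834  0.13168596] green [([366.3, 393.9], 629, [351, 382, 32, 25])] band []
edges col300 [(256, -205), (257, -257), (258, -249), (259, -252), (304, 166), (308, -173), (320, 153), (321, 258), (322, 255), (323, 248), (358, -121), (359, -124), (411, -321), (412, -385), (413, -383), (414, -274)]
[ 0.9592467  -0.94030255  6.64714304] 19.298999905586243
```

>>> apply_moves(steps="0.5 0 0.5 0;1.5 0 0.7 0;1.5 0 0.7 0;1.5 0 0.7 0;0 0 0 0", grip=0.6085)

```text
time: 21.7
ee_pos: [0.5937, -0.083, 0.1261]
orientation: [[-0.999, 0.033, -0.001], [0.033, 0.999, 0.001], [0.001, 0.001, -1.0]]
force: [0.1, -0.7, -0.8]
finger_gap: 0.0519
gripper_force: 2.5
```

```bash
python3 tilt.py|head -2; python3 -c "
from h import *;s=r.observe();print(s['force'],s['gripper_force'])"
```

```text
[ 0.59369709 -0.08300704  0.12607139] green [([367.8, 392.1], 745, [352, 378, 33, 29])] band []
edges col300 [(155, 157), (156, 250), (157, 205), (272, -197), (273, -280), (274, -299), (275, -219), (301, 157), (304, -138), (305, -163), (311, 280), (312, 293), (313, 289), (314, 199), (411, -321), (412, -384), (413, -380), (414, -282)]
[-0.27660194  0.44049092 -0.56768008] 2.5086503103375435
```

>>> apply_moves(steps="1 0 0.5 0;1 0 0.5 0;0 0 0 0")

```text
time: 22.05
ee_pos: [0.5922, -0.083, 0.1255]
orientation: [[-0.999, 0.033, -0.0], [0.033, 0.999, 0.0], [0.0, 0.0, -1.0]]
force: [-0.8, 0.0, -1.3]
finger_gap: 0.0521
gripper_force: 2.4
```

```bash
python3 tilt.py|head -2; python3 -c "
from h import *;s=r.observe();print(s['force'],s['gripper_force'])
im=cv2.imread('wt.png')[:,:,::-1].copy();o=[b for b in blobs(im,(3,190,120),(12,255,255),40)];print(o)"
```

```text
[ 0.5922324  -0.08301941  0.1254999 ] green [([367.8, 391.9], 747, [352, 378, 33, 29])] band []
edges col300 [(150, -271), (151, -183), (155, 152), (160, 232), (161, 265), (162, 208), (277, -277), (278, -372), (279, -364), (280, -313), (310, 146), (311, 257), (312, 293), (313, 283), (314, 142), (410, -122), (411, -331), (412, -392), (413, -394), (414, -267)]
[-0.27995761  0.05019587 -1.5416348 ] 2.382443882524967
[([581.8, 50.7], 307, [572, 40, 20, 23]), ([360.6, 125.3], 377, [350, 108, 26, 34]), ([596.1, 131.9], 364, [587, 119, 19, 26])]
```

>>> apply_moves(steps="0 0 1 0;0.8 0 0.8 0;0.8 0 0.8 0;0.8 0 0.8 0;0 0 0 0", grip=0.6075)

```text
time: 22.6
ee_pos: [0.5911, -0.083, 0.1233]
orientation: [[-0.999, 0.033, 0.003], [0.033, 0.999, 0.0], [-0.003, 0.0, -1.0]]
force: [-0.8, 1.4, 5.4]
finger_gap: 0.0521
gripper_force: 4.8
```

```bash
python3 tilt.py|head -2; python3 -c "
from h import *;s=r.observe();print(s['force'],s['gripper_force'])
im=cv2.imread('wt.png')[:,:,::-1].copy();o=[b for b in blobs(im,(3,190,120),(12,255,255),40)];print(o)"
```

```text
[ 0.59107971 -0.08296548  0.12326795] green [([368.5, 391.9], 774, [352, 378, 34, 29])] band []
edges col300 [(153, -245), (154, -250), (155, -226), (156, -141), (159, 130), (164, 202), (165, 253), (166, 253), (283, -140), (284, -320), (285, -357), (286, -274), (309, 274), (310, 291), (311, 283), (312, 197), (411, -324), (412, -382), (413, -373), (414, -274)]
[-0.74289526  1.83639087  4.85232368] 4.844405651092529
[([585.1, 52.3], 316, [576, 41, 19, 24]), ([361.2, 129.0], 388, [350, 112, 26, 34]), ([599.5, 135.2], 369, [591, 123, 18, 26]), ([357.1, 269.2], 53, [351, 264, 16, 12])]
```

```bash
cat > fit.py <<'E'
from tilt import *
from scipy.optimize import least_squares
def F(v):
    a,dx,dz=v;q=lambda p:proj(rot(p,a)+np.array([dx,0,dz]))
    d=q((-.0145,.0165,-.032));return np.array([q((.0155,-.007,-.032))[1],q((-.0225,-.007,-.032))[1],d[0],d[1]])
b=F((0,0,0))-np.array([326,412.3,365.6,393.2])
for o in([312.5,412.3,367.8,391.9],[310.3,412.3,368.5,391.9]):
    R=least_squares(lambda v:F(v)-b-np.array(o),(0.1,0,0),x_scale=(.1,.01,.01));print(R.x.round(4),R.fun.round(2))
print(b)
E
python3 fit.py
```

```text
[ 0.1518  0.0021 -0.0028] [ 0.28  0.74  0.21 -1.03]
[ 0.1634  0.0034 -0.0042] [ 0.36  0.93  0.29 -1.31]
[ 0.2926473  -2.52628848 -1.53952551  0.70861925]
```

>>> apply_moves(steps="0 0 -0.5 0;0 0 -0.5 0;0 0 0 0", grip=0.6085)

```text
time: 22.95
ee_pos: [0.5899, -0.0832, 0.1229]
orientation: [[-0.999, 0.033, -0.0], [0.033, 0.999, -0.0], [0.0, -0.0, -1.0]]
force: [0.9, 0.6, 0.0]
finger_gap: 0.0518
gripper_force: 2.7
```

>>> apply_moves(steps="0 0 0 0;0 0 0 0", grip=0.6089)

```text
time: 23.15
ee_pos: [0.5898, -0.0831, 0.1229]
orientation: [[-0.999, 0.033, -0.001], [0.033, 0.999, 0.0], [0.001, 0.0, -1.0]]
force: [-0.1, 0.3, 0.1]
finger_gap: 0.052
gripper_force: 0.8
```

```bash
python3 tilt.py|head -2; python3 -c "
from h import *;s=r.observe();print(s['force'],s['gripper_force'],s['finger_gap'])"
```

```text
[ 0.58981775 -0.0831168   0.12294839] green [([368.5, 391.9], 777, [352, 377, 34, 30])] band []
edges col300 [(156, -182), (157, -247), (158, -257), (159, -220), (162, 174), (166, -150), (167, 122), (168, 245), (169, 258), (170, 229), (287, -197), (288, -284), (289, -296), (290, -223), (309, 278), (310, 290), (311, 276), (312, 190), (411, -332), (412, -385), (413, -381), (414, -289)]
[-0.80739057  0.40156783 -0.69145741] 0.680517191067338 0.05177887647722235
```

```bash
python3 - <<'E'
from h import *
s=r.observe();im=r.snapshot('wrist');sc=r.snapshot('scene')
for y in(157.5,169,288.5,310.5,412.5):print(y,onlane('wrist',(300,y),.074,s).round(4))
o=[b[0] for b in blobs(im,(3,190,120),(12,255,255),40)];print([(b,onlane('wrist',b,.074,s).round(4)) for b in o])
g=[b for b in blobs(sc,(50,130,60),(75,255,255)) if 250<b[0][0]<350];print(g)
p,e=tri([ray('scene',g[0][0]),ray('wrist',(368.5,391.9),s)]);print('dot lane',(LR.T@(p-LO)).round(4),e)
E
```

```text
157.5 [ 0.0876 -0.0051  0.074 ]
169 [ 0.0914 -0.0051  0.074 ]
288.5 [ 0.1303 -0.0051  0.074 ]
310.5 [ 0.1377 -0.0052  0.074 ]
412.5 [ 0.1759 -0.0056  0.074 ]
[([585.4, 55.2], array([0.0353, 0.1155, 0.074 ])), ([360.3, 133.9], array([0.0795, 0.0146, 0.074 ])), ([599.6, 138.0], array([0.0727, 0.1165, 0.074 ])), ([361.5, 266.8], array([0.1232, 0.0149, 0.074 ]))]
[([300.7, 245.6], 18, [298, 244, 6, 4])]
dot lane [0.1664 0.0179 0.0768] 0.00011726097946669698
```

The tops check out: the new carton spans lane x 0.138–0.176, which is 38 mm on the 74 mm plane, so it stands flat and centred behind the third with a 7 mm gap. I'll release it and go round behind it.

>>> apply_moves(steps="0 0 0 0;0 0 0 0;0 0 0 0;0 0 0 0", grip=0.68)

```text
time: 23.7
ee_pos: [0.5901, -0.0831, 0.1234]
orientation: [[-0.999, 0.033, 0.0], [0.033, 0.999, 0.0], [-0.0, 0.0, -1.0]]
force: [-0.2, 0.0, 0.3]
finger_gap: 0.058
gripper_force: 0.0
```

>>> apply_moves(steps="0 0 0 0;0 0 0 0;0 0 -10 0;0 0 -25 0;0 0 -35 0;0 0 -35 0;0 0 -15 0;0 0 0 0", grip=0.82)

```text
time: 24.5
ee_pos: [0.592, -0.0836, 0.2472]
orientation: [[-0.999, 0.033, 0.007], [0.033, 0.999, -0.002], [-0.007, -0.001, -1.0]]
force: [0.5, -0.5, 0.3]
finger_gap: 0.0699
gripper_force: 0.0
```

```bash
python3 - <<'E'
from h import *
s=r.observe();print(s['time'],s['ee_pos'],s['force']);sc=r.snapshot('scene');im=r.snapshot('wrist');cv2.imwrite('w3.png',im[:,:,::-1])
print([(b[0],onlane('wrist',b[0],.074,s).round(4)) for b in blobs(im,(50,130,60),(75,255,255),30) if 250<b[0][0]<450])
print([onlane('wrist',b[0],.074,s).round(4) for b in blobs(im,(3,190,120),(12,255,255),30) if 250<b[0][0]<400])
E
```

```text
24.5 [ 0.59195214 -0.08356521  0.24724816] [ 0.47667779 -0.48092234  0.27743756]
[([346.1, 258.4], array([0.1685, 0.0183, 0.074 ]))]
[array([0.0801, 0.0166, 0.074 ]), array([0.1231, 0.0163, 0.074 ])]
```

>>> apply_moves(steps="-20 0 0 0;-30 0 0 0;-21 -0.7 0 0;0 0 0 0;0 0 0 0;0 0 20 0;0 0 35 0;0 0 35 0;0 0 20 0;0 0 10 0;0 0 5 0;0 0 0 0;0 0 0 0", grip=0)

```text
time: 25.9
ee_pos: [0.6617, -0.0863, 0.1198]
orientation: [[-0.999, 0.033, 0.002], [0.033, 0.999, -0.0], [-0.002, -0.0, -1.0]]
force: [-0.3, -0.1, 0.6]
finger_gap: -0.0002
gripper_force: 0.0
```

>>> apply_moves(steps="3.85 0 1.1 0;3.85 0 1.1 0;3.85 0 1.1 0;3.85 0 1.1 0;3.85 0 1.1 0;2 0 0.6 0;2 0 0.6 0;2 0 0.6 0;2 0 0.6 0;2 0 0.6 0;2 0 0.6 0;2 0 0.6 0;2 0 0.6 0;2 0 0.6 0;2 0 0.6 0;2 0 0.6 0;0 0 0 0")

```text
time: 27.6
ee_pos: [0.6193, -0.0847, 0.1061]
orientation: [[-0.999, 0.033, -0.0], [0.033, 0.999, 0.0], [0.0, 0.0, -1.0]]
force: [-0.2, -0.2, -0.1]
finger_gap: 0.0001
gripper_force: 0.0
```

```bash
cat > look.py <<'E'
from h import *
s=r.observe();im=r.snapshot('wrist');cv2.imwrite('w4.png',im[:,:,::-1])
print(s['time'],'tcp lane',(LR.T@(s['ee_pos']-LO)).round(4),'F lane',(LR.T@s['force']).round(2))
print([(b[0],b[1],onlane('wrist',b[0],.074,s).round(4)) for b in blobs(im,(50,130,60),(75,255,255),30) if 250<b[0][0]<450])
print([(b[0],onlane('wrist',b[0],.074,s).round(4)) for b in blobs(im,(3,190,120),(12,255,255),20) if 250<b[0][0]<400])
E
python3 look.py
```

```text
27.6 tcp lane [0.172  0.0005 0.0178] F lane [-0.19 -0.21 -0.07]
[([388.3, 296.8], 1551, array([0.1522, 0.0187, 0.074 ]))]
[([377.6, 19.5], array([0.0739, 0.0172, 0.074 ])), ([372.1, 152.7], array([0.1143, 0.0143, 0.074 ]))]
```

>>> apply_moves(steps="2.88 0 0.82 0;2.88 0 0.82 0;2.88 0 0.82 0;2.88 0 0.82 0;2.88 0 0.82 0;2.88 0 0.82 0;2.88 0 0.82 0;2.88 0 0.82 0;2.88 0 0.82 0;2.88 0 0.82 0;2.88 0 0.82 0;2.88 0 0.82 0;2.88 0 0.82 0;1.92 0 0.55 0;0 0 0 0;0 0 0 0")

```text
time: 29.25
ee_pos: [0.5803, -0.0835, 0.095]
orientation: [[-0.999, 0.033, -0.0], [0.033, 0.999, 0.0], [0.0, 0.0, -1.0]]
force: [0.7, -0.4, 0.8]
finger_gap: -0.0001
gripper_force: 0.0
```

```bash
python3 look.py
```

```text
29.25 tcp lane [0.1314 0.0004 0.018 ] F lane [ 0.9  -0.4   0.58]
[([388.3, 294.4], 1545, array([0.1109, 0.0186, 0.074 ]))]
[([377.0, 17.6], array([0.0325, 0.017 , 0.074 ])), ([371.4, 150.3], array([0.073, 0.014, 0.074]))]
```

>>> apply_moves(steps="1.44 0 0.41 0;1.44 0 0.41 0;1.44 0 0.41 0;1.44 0 0.41 0;1.44 0 0.41 0;0.96 0 0.27 0;0.96 0 0.27 0;0 0 0 0")

```text
time: 30.1
ee_pos: [0.571, -0.0831, 0.0923]
orientation: [[-0.999, 0.033, -0.0], [0.033, 0.999, 0.0], [0.0, 0.0, -1.0]]
force: [-0.0, -1.1, -0.3]
finger_gap: 0.0001
gripper_force: 0.0
```

>>> apply_moves(steps="0.96 0 0.27 0;0.96 0 0.27 0;0.96 0 0.27 0;0 0 0 0")

```text
time: 30.5
ee_pos: [0.5682, -0.083, 0.0915]
orientation: [[-0.999, 0.033, -0.0], [0.033, 0.999, 0.0], [0.0, 0.0, -1.0]]
force: [-0.2, -0.6, -1.0]
finger_gap: 0.0001
gripper_force: 0.0
```

>>> apply_moves(steps="0.96 0 0.27 0;0.96 0 0.27 0;0 0 0 0;0 0 0 0")

```text
time: 30.9
ee_pos: [0.5663, -0.083, 0.091]
orientation: [[-0.999, 0.033, -0.0], [0.033, 0.999, 0.0], [0.0, 0.0, -1.0]]
force: [-0.5, 0.2, 0.9]
finger_gap: -0.0
gripper_force: 0.0
```

>>> apply_moves(steps="0.96 0 0.27 0;0.96 0 0.27 0;0 0 0 0;0 0 0 0")

```text
time: 31.3
ee_pos: [0.5644, -0.0829, 0.0904]
orientation: [[-0.999, 0.033, -0.0], [0.033, 0.999, 0.0], [0.0, 0.0, -1.0]]
force: [-0.2, 0.1, 0.7]
finger_gap: 0.0002
gripper_force: 0.0
```

>>> apply_moves(steps="0.96 0 0.27 0;0.96 0 0.27 0;0 0 0 0;0 0 0 0")

```text
time: 31.7
ee_pos: [0.5625, -0.0829, 0.0899]
orientation: [[-0.999, 0.033, -0.0], [0.033, 0.999, 0.0], [0.0, 0.0, -1.0]]
force: [-0.3, 1.4, -0.5]
finger_gap: -0.0
gripper_force: 0.0
```

>>> apply_moves(steps="0.72 0 0.21 0;0.72 0 0.21 0;0 0 0 0;0 0 0 0")

```text
time: 32.1
ee_pos: [0.5611, -0.0828, 0.0895]
orientation: [[-0.999, 0.033, -0.0], [0.033, 0.999, 0.0], [0.0, 0.0, -1.0]]
force: [-0.1, 0.5, -1.0]
finger_gap: 0.0
gripper_force: 0.1
```

>>> apply_moves(steps="0.5 0 0.14 0;0.5 0 0.14 0;0 0 0 0;0 0 0 0")

```text
time: 32.5
ee_pos: [0.5604, -0.0829, 0.0893]
orientation: [[-0.999, 0.033, 0.0], [0.033, 0.999, -0.0], [-0.0, -0.0, -1.0]]
force: [-0.3, 0.2, -0.2]
finger_gap: 0.0
gripper_force: 0.5
```

>>> apply_moves(steps="0.5 0 0.14 0;0.5 0 0.14 0;0 0 0 0;0 0 0 0")

```text
time: 32.9
ee_pos: [0.5597, -0.0829, 0.0892]
orientation: [[-0.999, 0.033, 0.001], [0.033, 0.999, -0.0], [-0.001, -0.0, -1.0]]
force: [3.1, -0.7, 0.8]
finger_gap: 0.0001
gripper_force: 1.2
```

>>> apply_moves(steps="0.4 0 0.11 0;0.4 0 0.11 0;0 0 0 0;0 0 0 0")

```text
time: 33.3
ee_pos: [0.5589, -0.0828, 0.089]
orientation: [[-0.999, 0.033, 0.001], [0.033, 0.999, -0.0], [-0.001, -0.0, -1.0]]
force: [4.6, -1.8, -0.6]
finger_gap: 0.0
gripper_force: 2.0
```

```bash
python3 look.py
```

```text
33.3 tcp lane [0.1092 0.0003 0.0181] F lane [ 4.31 -1.66 -1.82]
[([388.2, 297.7], 1538, array([0.0896, 0.0185, 0.074 ]))]
[([377.7, 20.1], array([0.0111, 0.017 , 0.074 ])), ([370.5, 153.4], array([0.0516, 0.0137, 0.074 ]))]
```

>>> apply_moves(steps="-0.5 0 -0.14 0;-1 0 -0.3 0;-2 0 -0.6 0;-4 0 -1.2 0;-8 0 -2.4 0;-12 0 -3.6 0;0 0 -20 0;0 0 -40 0;0 0 -45 0;0 0 -40 0;10 0 0 0;20 0 0 0;20 0 0 0;10 0 0 0;0 0 0 0")

```text
time: 34.85
ee_pos: [0.5251, -0.0815, 0.2422]
orientation: [[-0.999, 0.033, -0.0], [0.033, 0.999, 0.0], [0.0, 0.0, -1.0]]
force: [0.8, 0.3, -0.3]
finger_gap: 0.0001
gripper_force: 0.0
```

```bash
python3 look.py; python3 - <<'E'
from h import *
im=cv2.imread('w4.png');cv2.imwrite('pics/w4.png',cv2.resize(im[100:400,180:580],(800,600),interpolation=cv2.INTER_CUBIC))
E
```

```text
34.85 tcp lane [0.1191 0.0004 0.1747] F lane [ 0.67  0.31 -0.55]
[([344.4, 238.3], 202, array([0.0898, 0.018 , 0.074 ]))]
[([341.5, 127.4], array([0.0129, 0.0163, 0.074 ])), ([340.7, 182.0], array([0.0514, 0.0155, 0.074 ]))]
```

View pics/w4.png

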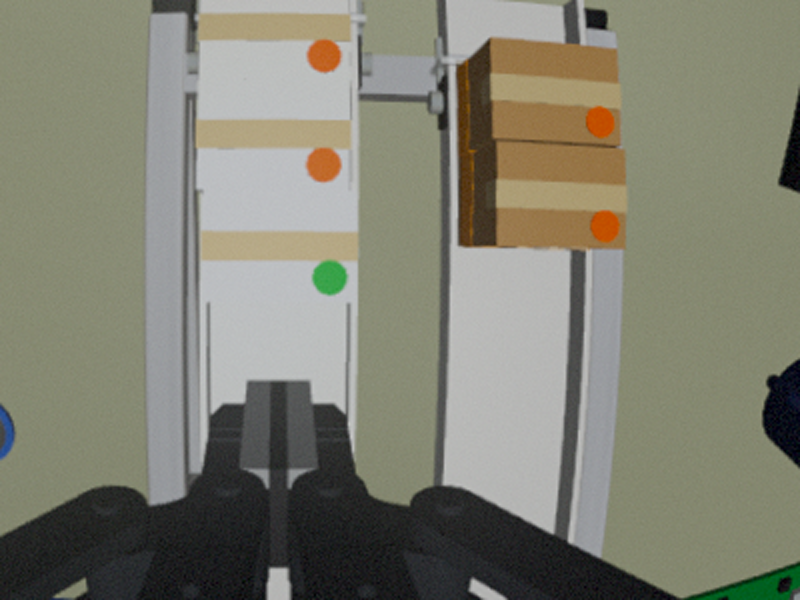

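The row is closed up, with dot pitches of 38.5 and 38.4 mm, and the amp cartons have not moved. The gripper is clear, so I'm handing in.

```bash
python3 -c "
from rig import r
print(r.close_job())"
```

```text
the job is handed in; nothing more can be done
None
```

The job is handed in, with no verdict returned: the oldest carton stands upright beside the driver in the tray, and the other two and the new one are closed up in the lane after a press of about 4.5 N against the stop. I couldn't check directly that the plate is still pushed in.

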